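# Free the jammed joker from the discard chute and clear the okey table

## Robot

A 7-joint arm with a two-finger parallel gripper is mounted at the origin on the work surface. World frame = base frame: x ahead of the robot, y to its left, z up, the work surface at z = 0. Lengths are in m, angles in rad, forces in N, time in s.
With the tool pointing down it reaches from about 0.425 to 0.875 m from the base axis. Payload 4.7 kg.
Tool frame: the origin (TCP) lies on the mounting face of the last link; the fingertips stand 182 mm ahead of it and the grasp point (between the pads) lies 164 mm ahead of it (ctrl.finger_overhang is the distance from the TCP to the fingertips, in m); z points along the fingers, y is the line along which they close (so a half turn about z gives the same grasp; the last joint's range is limited). The gripper opens to 87 mm and grips with 3 to 60 N. Pads are 19 mm wide; open, the fingers measure 117 mm over their backs; the gripper's body (75 mm by 190 mm) begins 51 mm behind the grasp point.
Start: joints at [1.188, 0.321, -0.07, 1.45, 0.023, 1.371, -0.057], TCP at [0.251, -0.6, 0.405] pointing down, gripper open.
Joint ranges: [-2.86, 2.86], [-0.3, 2.09], [-1.38, 1.24], [0.06, 2.45], [-1.56, 4.7], [0.09, 2.05], [-2.69, 2.69]. Speed limits (rad/s): [2.57, 2.57, 3.14, 3.14, 3.14, 3.14, 3.14].

## Interface

Orientations are given as a rotation vector (axis times angle).
In Python, from bench import ctrl gives the robot as it stands.
- The arm moves only by the shell command python3 -m jog 'ROWS' [FORCE]. ROWS is a JSON object of lists of equal length, an entry for each row: "translation": the shift along the tool's x, y, z as a fraction of full scale, a list of three; "yaw": the turn about the tool's z as a fraction of full scale; "jaw": the closure, from 0 (fully open) to 1 (shut). In form: {"translation": [[dx, dy, dz], ...], "yaw": [yaw, ...], "jaw": [jaw, ...]}. A call has 1 to 8 rows; each row is the pose to reach, as a shift and turn from the pose commanded when the call began, along the tool's axes at that moment, turning the shorter way round; what a row does not reach only later rows make up. Full scale, the value 1, is 0.2 m for a shift and 180 degrees for a turn. A row lasts 1/8 s, in which the tool goes at most 62.5 mm and 10.7 degrees, less where a joint would pass 70% of its speed; a pose out of reach is approached as far as the arm can. A call with a number of a shift or a turn outside -1 to 1 is refused whole. A call with a gripper value outside its range is refused whole. The fingers move at their own pace and stop on an object; FORCE is the grip in N (left out, the last holds). Time passes only in rows, so rows that repeat a pose let the fingers close. It gives the time, the measured TCP pose, the force, the opening and the grip force at its end, in the units of the state.
- ctrl.get_state(): the state, without advancing time (a new reading comes with each control period).
- ctrl.get_image(name): name is "scene" or "top" or "wrist"; returns a dict with "pixels" (400x640x3 uint8, blue, green, red), "fx", "fy", "cx", "cy" (pixels), "k1" (the pictures are not rectified: a ray, as slopes to the right and down, at radius r is drawn at 1 + k1 r^2 times it, then the intrinsics apply), "R" (3x3) and "t" (3): a world point X has camera coordinates R X + t; the wrist camera has in their place "mount" (4x4, takes a point from camera to tool coordinates, whose origin is the TCP and whose axes are the flange's). Camera axes: x right, y down, z forward; pixel columns grow to the right and rows downward; lengths in m; the calibration is good to about 2 mm. A picture is of the moment at which its call begins: read the wrist's pose just before it. There is no depth.
- ctrl.close_job(): hands the job in; it is judged then, once.
Trained networks look in a picture, given as the dict that the camera call returned (one of the last four; its "shot" number tells which), for a name from the list of things; names that differ only in an ending like _2 or _b are one class to them, and where a whole thing is asked for, a point or a joint stands for the part that bears it (a point fixed in the world has none). Each returns a list of dicts, best first, with "p" (0 to 1); they miss things now and then, are a little off and sometimes report something else, mostly with a low value. They report only what shows in the picture. A call takes as long as a camera call. They do not tell look-alikes from the thing itself.
- ctrl.silhouettes(label, picture): "region" (400x640 bool, what is visible of it) and "at" ([column, row] in pixels, amid what is visible of it).
The state is a dict: "time": time; "joint_positions": joint angles; "qd": joint speeds; "joint_torque": joint torques, N m; "position": TCP position; "tool_rot": TCP orientation; "ft_force": force on the tool from outside, world axes, zero at the start; "torque": the same for the moment, N m; "grip_width": opening from 0.0 (shut) to 1.0 (fully open); "grip_force": force on a finger pad.
Only numpy, scipy, OpenCV 4.12 (cv2) and the standard library are available. Lean on these libraries where they do the work, as an engineer would, in place of code of your own. Each camera call takes 0.05 s, during which the arm holds its last target. There are 200 camera calls.

## Task

A joker tile has jammed across the narrow part of the tilted tin discard chute: swing the chute's pawl aside, push the tile back up the chute until it is clear of the overhanging lips, lift it out and lay it flat on the free flat ledge of the blue tile rack, long side along the rack. Swing the pawl back fully home across the chute, set the tilting tin bin upright so that its rim is level, and put every discarded tile lying on the table into the bin. Leave the other joker on its ledge, and leave the bell, tea glass and sugar bowl alone.

Things in the scene. Friction and masses are not known exactly. Their poses are not given: they have to be found in the camera images.
- joker: The jammed joker tile, 30 mm (its x) by 46 mm (y) by 13 mm thick (z), about 30 g, bone-white with a small dark round mark on one face; origin at its centre; either face may be up. Starts on the sloping chute floor about 36 mm downhill of the chute's origin, crosswise (its y along the chute's y), caught at the throat under both lips; the pawl lets it go uphill only about 20 mm. Friction keeps it where it is left on the slope.
- chute: Fixed tin chute, 235 mm long. Origin on the table under its middle; x level, uphill; y left looking uphill; z up. The floor rises 0.26 rad (15 deg) towards +x, 50 mm above the table at the origin. Slope coordinates: u uphill along the floor, w square to it, zero there: x = u cos 0.26 - w sin 0.26, z = 0.050 + u sin 0.26 + w cos 0.26.
- throat (a point): Floor of the chute at u = -85 mm, y = 0, in the throat (u = -115 to -60 mm): open on top, 38 mm wide between 10 mm high sides, too narrow for the tile. A fingertip can enter here, behind (downhill of) the tile.
- lip_end (a point): Floor of the chute at u = -5 mm, y = 0: uphill end of the lips. From u = -60 to -5 mm the channel is 50 to 56 mm wide and two lips, undersides 17 mm and tops 20 mm off the floor, overhang it, leaving a 36 mm wide open slot along y = 0 in which a fingertip can push the tile uphill. The tile cannot be lifted there.
- tray (a point): Floor of the chute at u = 55 mm, y = 0, in the open tray (u = -5 to +118 mm, 138 mm wide, sides 12 mm high, end stop 8 mm), where the tile can be lifted out. With its centre here there is room for fingers downhill and uphill of it.
- pawl (a joint): Angle of the pewter pawl in the tray, rad, on a pin square to the chute floor. 0 = home: its end post stands in the chute just uphill of the lips and blocks the tile (hard stop; the tile only presses it home). Swings outward to the chute's +y side, stop at 0.55; from about 0.4 the tile can pass. Light friction (1 N at the post), stays where left.
- pawl_post (a point): Centre of the top end of the pawl's end post: a cylinder 14 mm in diameter square to the chute floor, foot 3 mm and top 54 mm off the floor, free to be gripped or pushed. Moves with the pawl.
- pawl_pin (a point): The pawl's pin at floor level: u = 85 mm, y = 44 mm. The post's axis is 85 mm from it. At joint value q the post's axis is at u = 85 - 85 cos(0.41 - q), y = 44 - 85 sin(0.41 - q) mm in the chute's slope coordinates. The pin's head and the arm stand at most 18 mm off the floor.
- bin (a joint): Tilt of the tin bin about its brass pin, rad. 0 = upright, rim level, 90 mm above the table. Negative: top leans to the stand's -x (towards the robot); it starts so. A growing value moves the top to +x. Travel -0.7 to 0.7, no stop at 0; stiff friction (0.25 N m, 3 N at the grip), stays where left.
- bin_pin (a point): Middle of the bin on its pin axis, 80 mm above the table; turns with the bin: y along the pin, z towards the mouth. Open bin, outside 110 mm (x) by 140 mm (y), walls and floor 4 mm, inner floor at z = -46 mm, rim at z = +10 mm. The stand's cheeks rise to 88 mm above the table at y = +-84 mm.
- bin_grip (a point): Top end of the bin's lever: a dark wooden cylinder 14 mm in diameter, 26 mm tall, above the bin's +y wall, along the bin's z. This point is at x = 0, y = 68, z = 74 mm from bin_pin in the bin's axes. Moves with the bin.
- bin_stand: Fixed stand of the bin, origin on the table under the middle of the pin; y along the pin, z up. Dark base 130 (x) by 190 (y) by 6 mm.
- rack: Fixed faded blue tile rack, 130 mm deep (x) by 200 mm (y). Origin on the table under its centre; -x is its front, z up. Flat ledge, top 14 mm above the table, from x = -65 to +20 mm; behind it a row of tiles leans on a backrest up to 62 mm high. A second joker lies on the ledge near the -y end (y = -67 mm); the rest is free.
- joker2: The second joker, lying flat on the rack's ledge, to be left there, 30 mm (its x) by 46 mm (y) by 13 mm thick (z), about 30 g, bone-white with a small dark round mark on one face; origin at its centre; either face may be up.
- discard1: A discarded tile lying on the table; may be absent (None); 30 mm (its x) by 46 mm (y) by 13 mm thick (z), about 30 g, bone-white with a small dark round mark on one face; origin at its centre; either face may be up.
- discard2: A discarded tile lying on the table; may be absent (None); 30 mm (its x) by 46 mm (y) by 13 mm thick (z), about 30 g, bone-white with a small dark round mark on one face; origin at its centre; either face may be up.
- discard3: A discarded tile lying on the table; may be absent (None); 30 mm (its x) by 46 mm (y) by 13 mm thick (z), about 30 g, bone-white with a small dark round mark on one face; origin at its centre; either face may be up.
- discard4: A discarded tile lying on the table; may be absent (None); 30 mm (its x) by 46 mm (y) by 13 mm thick (z), about 30 g, bone-white with a small dark round mark on one face; origin at its centre; either face may be up.
- bell: Pewter bell, 64 mm wide, 54 mm high, loose; leave alone. Origin under its middle.
- tea_glass: Empty tea glass, 56 mm wide, 85 mm high, loose; leave alone. Origin under its middle.
- sugar_bowl: White sugar bowl, 90 mm wide, 55 mm high, loose; leave alone. Origin under its middle.
Not all that is in view belongs to the job. What is shaped like the discard1 but red is not meant.

How it is judged:
On the way, in this order (a step that is already met when the one before it is completed fails the run):
1. the pawl is swung aside (value of joint pawl above 0.33 rad), for 0.2 s.
2. the joker has been pushed back up the chute, clear of the lips, still lying in the chute's tray (x of joker in the frame of chute between 0.008 and 0.12 m and y of joker in the frame of chute between -0.06 and 0.06 m and z of joker in the frame of chute between 0.05 and 0.095 m), for 0.2 s.
At the end, for the whole second after the job is handed in: The joker lies flat and still wholly on the rack ledge, long side along the rack within 20 degrees, the other joker also flat on the ledge; the pawl is home (under 0.10 rad); the bin is upright within 0.10 rad; every discarded tile present rests in the bin, below its rim (x of joker in the frame of rack between -0.052 and 0.012 m and y of joker in the frame of rack between -0.085 and 0.085 m and z of joker in the frame of rack between 0.015 and 0.027 m and angle between the y axis of joker and the y axis of rack, either way round below 0.35 rad and angle between the z axis of joker and the z axis of rack, either way round below 0.15 rad and linear speed of each of joker, discard1, discard2, discard3, discard4 below 0.02 m/s and x of joker2 in the frame of rack between -0.06 and 0.012 m and y of joker2 in the frame of rack between -0.1 and 0.1 m and z of joker2 in the frame of rack between 0.015 and 0.027 m and value of joint each of pawl, bin below 0.1 rad and value of joint bin above -0.1 rad and x of discard1 in the frame of bin_pin between -0.055 and 0.055 m and y of discard1 in the frame of bin_pin between -0.07 and 0.07 m and z of discard1 in the frame of bin_pin between -0.055 and 0.012 m and x of discard2 in the frame of bin_pin between -0.055 and 0.055 m and y of discard2 in the frame of bin_pin between -0.07 and 0.07 m and z of discard2 in the frame of bin_pin between -0.055 and 0.012 m and x of discard3 in the frame of bin_pin between -0.055 and 0.055 m and y of discard3 in the frame of bin_pin between -0.07 and 0.07 m and z of discard3 in the frame of bin_pin between -0.055 and 0.012 m and x of discard4 in the frame of bin_pin between -0.055 and 0.055 m and y of discard4 in the frame of bin_pin between -0.07 and 0.07 m and z of discard4 in the frame of bin_pin between -0.055 and 0.012 m); the robot touches nothing.
It fails at once if the bell is pushed more than 4 cm or knocked over (distance of bell from where it was at the start of the episode above 0.04 m or angle between bell's own z axis and vertical above 0.6 rad).
It fails at once if the tea glass is pushed more than 4 cm or knocked over (distance of tea_glass from where it was at the start of the episode above 0.04 m or angle between tea_glass's own z axis and vertical above 0.6 rad).
It fails at once if the sugar bowl is pushed more than 4 cm or knocked over (distance of sugar_bowl from where it was at the start of the episode above 0.04 m or angle between sugar_bowl's own z axis and vertical above 0.6 rad).
Of discard1, discard2, discard3, discard4 only 2 to 4 are there at a start; the rules pass over those that are not, and their reading is None.
At some moment in a run one of discard1, discard2, discard3, discard4 may be knocked a few centimetres aside while the robot is not near it.
Once in a run the grip may slacken for a moment while it holds something.
It also fails if it takes over 210 s, if anything falls off the work surface, if the arm or the gripper's body presses on something with over 40 N, if the wrist force passes 120 N, or if a joint passes its speed limit or range.

## Working session

There is one attempt and no reset: what is moved stays moved. The work goes in short steps, Python scripts to look and compute and a shell command to move; the robot and the scene stay as the last step left them, time stands still between calls to the robot, and variables do not carry over. Pictures are saved under pics/ and viewed, at most 14 in all, crops included, and the job is handed in when it is done.

```bash
mkdir -p pics; ls; python3 - <<'E'
from bench import ctrl
import cv2,pickle
s=ctrl.get_state();print(s['time'],s['position'],s['tool_rot'],s['grip_width'])
ims={}
for n in("scene","top"):
    im=ctrl.get_image(n);ims[n]=im;cv2.imwrite(f'pics/{n}0.png',im['pixels'])
    print(n,{k:v for k,v in im.items() if k!='pixels'})
    for l in("joker","chute","pawl_post","bin_grip","bin","bin_stand","rack","joker2","discard1","bell","tea_glass","sugar_bowl"):
        try: r=ctrl.silhouettes(l,im)
        except Exception as e: print(l,e);continue
        print(l,[(round(d['p'],2),[round(float(v)) for v in d['at']],int(d['region'].sum())) for d in r])
pickle.dump(ims,open('ims.pkl','wb'))
E
```

```text
pics
0.0 [ 0.25111243 -0.59932151  0.40367925] [-3.07815400e+00 -6.18990780e-01  7.51075368e-04] 1.0010799721198602
scene {'fx': 408.95825900612954, 'fy': 408.95825900612954, 'cx': 317.7788165489316, 'cy': 200.8262486682681, 'k1': -0.08856430427357782, 'R': array([[ 0.19000847,  0.98176716,  0.00547914],
       [ 0.8218514 , -0.15600089, -0.54792701],
       [-0.53708199,  0.10861381, -0.8365082 ]]), 't': array([-0.10593417, -0.39266604,  1.62022534]), 'shot': 1}
joker []
chute [(0.56, [412, 199], 2490)]
pawl_post []
bin_grip [(0.74, [314, 241], 1957), (0.67, [420, 156], 337)]
bin [(0.64, [311, 237], 1933)]
bin_stand [(0.71, [310, 243], 2752), (0.48, [389, 201], 76)]
rack [(0.87, [197, 232], 2304)]
joker2 []
discard1 [(0.67, [286, 196], 153), (0.63, [322, 191], 122), (0.55, [260, 202], 114)]
bell []
tea_glass [(0.65, [420, 159], 369)]
sugar_bowl [(0.78, [290, 280], 751)]
top {'fx': 456.49985354248537, 'fy': 456.49985354248537, 'cx': 318.81790793103244, 'cy': 200.21096588633333, 'k1': 0.021461834903690812, 'R': array([[ 0.0154856 , -0.99986939,  0.00462575],
       [-0.98381079, -0.01606265, -0.17848899],
       [ 0.17853998, -0.00178685, -0.98393104]]), 't': array([-0.00180148,  0.59644314,  1.22904308]), 'shot': 2}
joker [(0.65, [454, 252], 183), (0.45, [360, 144], 762)]
chute [(0.7, [212, 213], 3410)]
pawl_post [(0.58, [207, 220], 122), (0.15, [308, 258], 183)]
bin_grip [(0.68, [337, 185], 2140), (0.52, [239, 209], 152)]
bin [(0.93, [334, 183], 2148)]
bin_stand [(0.67, [337, 188], 3267)]
rack [(0.85, [457, 227], 3562)]
joker2 [(0.65, [454, 252], 183), (0.45, [360, 144], 762)]
discard1 [(0.56, [310, 256], 169), (0.52, [379, 253], 178), (0.43, [348, 254], 131)]
bell [(0.8, [291, 149], 335)]
tea_glass [(0.69, [172, 272], 458), (0.28, [294, 148], 295), (0.26, [213, 207], 3377)]
sugar_bowl [(0.86, [362, 143], 688)]
```

View pics/scene0.png

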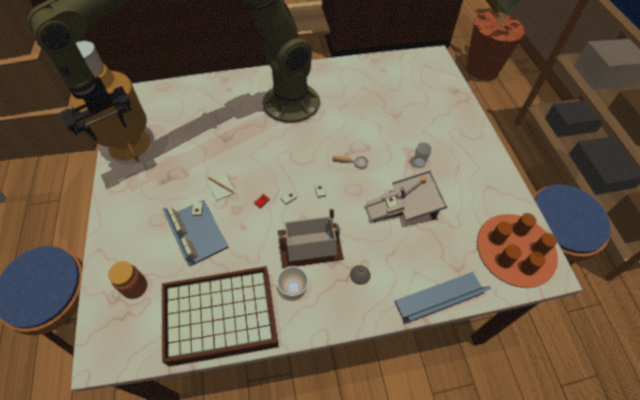

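```bash
python3 - <<'E'
import cv2
im=cv2.imread('pics/top0.png')
cv2.imwrite('pics/top0c.png',cv2.resize(im[90:310,130:530],(800,440),interpolation=cv2.INTER_CUBIC))
E
```

```text
(no output)
```

View pics/top0c.png

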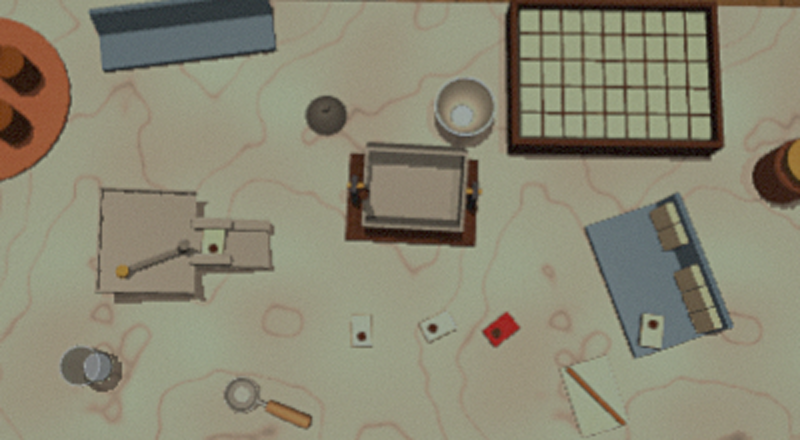

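The scene and top pictures agree on the following (crop is 2× the top picture, offset 130,90):
- Jammed joker: top (236,212), in the chute.
- Joker2: (456,255), on the rack.
- Discards: (310,256) and (348,253). The look-alike red tile at (380,254) is excluded.
- Also visible: bin (337,185), bell (292,148), sugar bowl (362,143), glass (172,272). The magnifier, the paper, the domino tray and the second blue rail at the back are not part of the job.

```bash
cat > h.py <<'E'
import numpy as np, cv2, pickle
from scipy.spatial.transform import Rotation as Ro
from scipy.optimize import least_squares
from bench import ctrl
def cam(name):
    s=ctrl.get_state(); im=ctrl.get_image(name)
    if 'mount' in im:
        T=np.eye(4);T[:3,:3]=Ro.from_rotvec(s['tool_rot']).as_matrix();T[:3,3]=s['position']
        M=T@np.array(im['mount']); im['R']=M[:3,:3].T; im['t']=-im['R']@M[:3,3]
    return im
def proj(im,X):
    c=np.atleast_2d(X)@im['R'].T+im['t']; p=c[:,:2]/c[:,2:]; r=(p**2).sum(1,keepdims=True)
    p=p*(1+im['k1']*r); return p*[im['fx'],im['fy']]+[im['cx'],im['cy']]
def ray(im,px):
    q=(np.array(px,float)-[im['cx'],im['cy']])/[im['fx'],im['fy']]; p=q.copy()
    for _ in range(20): p=q/(1+im['k1']*(p@p))
    d=im['R'].T@np.r_[p,1]; return -im['R'].T@im['t'],d
def at(im,px,z):
    o,d=ray(im,px); return o+d*(z-o[2])/d[2]
def cp(u,y,w=0): # chute slope -> chute frame
    c,s=np.cos(.26),np.sin(.26); return np.array([u*c-w*s,y,.05+u*s+w*c])
def place(p,X):  # p=(x,y,yaw)
    X=np.atleast_2d(X);c,s=np.cos(p[2]),np.sin(p[2])
    return np.c_[p[0]+c*X[:,0]-s*X[:,1],p[1]+s*X[:,0]+c*X[:,1],X[:,2]]
def go(x=None,y=None,ztip=None,yaw=None):
    """target of fingertip (tip z), yaw = direction (deg) of tool y axis mod 180"""
    s=ctrl.get_state();R=Ro.from_rotvec(s['tool_rot']).as_matrix();p=s['position']
    tip=p+R[:,2]*ctrl.finger_overhang
    t=np.array([tip[0] if x is None else x,tip[1] if y is None else y,tip[2] if ztip is None else ztip])
    a0=np.degrees(np.arctan2(R[1,1],R[0,1])); f=0
    if yaw is not None:
        d=(yaw-a0+90)%180-90; f=-d/180   # tool z is down
    sh=R.T@(t-tip)/.2
    print('tip',tip.round(4),'yaw',round(a0,1),'j',s['joint_positions'].round(2) if hasattr(s['joint_positions'],'round') else s['joint_positions'])
    print('SHIFT',sh.round(3),'YAW',round(f,3),'rows',max(np.linalg.norm(sh)*.2/.0625,abs(f)*180/10.7).round(1))
E
python3 - <<'E'
from h import *
im=pickle.load(open('ims.pkl','rb'))['top']
P=lambda x,y:np.array([130+x/2,90+y/2])
for n,x,y,z in [("d1",361,331,.013),("d2",437,326,.013),("red",500,329,.013),("j2",652,330,.027),("joker",213,243,.054),("bell",326,115,.03),("bowl",464,108,.03),("glass",90,367,.04)]:
    print(n,at(im,P(x,y),z).round(3))
# chute
px=np.array([P(98,190),P(97,294),P(197,192),P(197,297),P(272,221),P(271,270),P(122,271),P(186,245)])
def f(v):
    p,wt,wn=v[:3],v[3],v[4]
    X=[cp(120,-wt,8),cp(120,wt,8),cp(-5,-wt,12),cp(-5,wt,12),cp(-115,-wn,10),cp(-115,wn,10),cp(85,44,18),cp(85-85*np.cos(.41),44-85*np.sin(.41),54)]
    X=[x*np.array([1,1,1]) for x in X]
    return (proj(im,place(p,X))-px).ravel()
r=least_squares(f,[.5,.2,1.57,.072,.022],x_scale=.01) if 0 else None
def cpm(u,y,w=0): return cp(u/1e3,y/1e3,w/1e3)
def f(v):
    wt,wn=v[3]*1e3,v[4]*1e3
    X=[cpm(120,-wt,8),cpm(120,wt,8),cpm(-5,-wt,12),cpm(-5,wt,12),cpm(-115,-wn,10),cpm(-115,wn,10),cpm(85,44,18),cpm(85-85*np.cos(.41),44-85*np.sin(.41),54)]
    return (proj(im,place(v[:3],X))-px).ravel()
r=least_squares(f,[.5,.2,1.57,.072,.022]);print('chute',r.x.round(4),r.fun.round(1))
px=np.array([P(348,154),P(477,160),P(475,246),P(346,240)])
f=lambda v:(proj(im,place(v,[[.065,.095,.006],[.065,-.095,.006],[-.065,-.095,.006],[-.065,.095,.006]]))-px).ravel()
r=least_squares(f,[.6,0,0]);print('bin',r.x.round(4),r.fun.round(1))
px=np.array([P(586,229),P(636,356)])
f=lambda v:(proj(im,place(v,[[-.065,.1,.014],[-.065,-.1,.014]]))-px).ravel()
r=least_squares(f,[.5,-.3,-1.2]);print('rack',r.x.round(4),r.fun.round(1))
go(.5,.2,.3,0)
E
```

```text
d1 [0.444 0.029 0.013]
d2 [ 0.453 -0.079  0.013]
red [ 0.45  -0.168  0.013]
j2 [ 0.451 -0.38   0.027]
joker [0.561 0.237 0.054]
bell [0.756 0.085 0.03 ]
bowl [ 0.77  -0.116  0.03 ]
glass [0.388 0.4   0.04 ]
chute [0.5588 0.271  1.6038 0.0725 0.0353] [ 1.5 -0.5  0.   0.4 -1.4 -0.  -2.3 -0.9  0.  -0.2  0.5 -0.1  1.5  1.
  0.1  0.3]
bin [ 0.6368 -0.0415 -0.0254] [ 0.4 -0.1  0.2 -0.4  0.2  0.1 -0.7  0.4]
rack [ 0.5279 -0.3879 -1.2237] [-0.5 -1.3  0.4  1.3]
tip [ 0.2512 -0.5995  0.2226] yaw -67.3 j [ 1.19  0.32 -0.07  1.45  0.02  1.37 -0.06]
SHIFT [ 2.692 -3.206 -0.387] YAW -0.374 rows 13.5
```

```bash
python3 -m jog '{"translation":[[0.87,-0.45,-0.2],[0.87,-0.45,-0.2],[0.87,-0.45,-0.2],[0.87,-0.45,-0.2]],"yaw":[0,0,0,0],"jaw":[0,0,0,0]}' && python3 -m jog '{"translation":[[0.87,-0.45,-0.2],[0.87,-0.45,-0.2],[0.87,-0.45,-0.2],[0.87,-0.45,-0.2]],"yaw":[0,0,0,0],"jaw":[0,0,0,0]}' && python3 -m jog '{"translation":[[0.32,-0.77,0],[0.32,-0.77,0],[0.32,-0.77,0],[0.32,-0.77,0]],"yaw":[0,0,0,0],"jaw":[0,0,0,0]}' && python3 -m jog '{"translation":[[0.32,-0.77,0],[0.32,-0.77,0],[0.32,-0.77,0],[0.32,-0.77,0]],"yaw":[0,0,0,0],"jaw":[0,0,0,0]}'
python3 - <<'E'
from h import *
go(.5,.21,.26,92)
im=cam('wrist');cv2.imwrite('pics/w1.png',im['pixels']);print(im['mount'],im['fx'])
E
```

```text
time: 1.8
position: [0.3811, -0.4448, 0.4464]
tool_rot: [3.076, 0.632, 0.005]
ft_force: [-0.3, -0.3, 0.5]
grip_width: 0.999
grip_force: 0.0
time: 2.3
position: [0.5054, -0.2947, 0.4859]
tool_rot: [-3.077, -0.631, -0.005]
ft_force: [-0.4, -0.1, 0.1]
grip_width: 1.0
grip_force: 0.0
time: 2.8
position: [0.502, -0.1294, 0.4852]
tool_rot: [3.078, 0.627, 0.001]
ft_force: [0.1, 0.8, 0.1]
grip_width: 1.002
grip_force: 0.0
time: 3.3
position: [0.5016, 0.0363, 0.4849]
tool_rot: [3.079, 0.625, 0.001]
ft_force: [-0.0, -1.0, 0.3]
grip_width: 0.998
grip_force: 0.0
tip [0.5017 0.0363 0.3027] yaw -67.0 j [ 0.47 -0.   -0.59  1.66 -0.    1.48 -1.29]
SHIFT [ 0.331 -0.803  0.214] YAW 0.116 rows 2.9
[[-8.05837213e-04 -9.56816420e-01 -2.90691744e-01  7.94080344e-02]
 [ 9.99999642e-01 -6.95551103e-04 -4.82718242e-04 -1.33221472e-03]
 [ 2.59681777e-04 -2.90692028e-01  9.56816637e-01  1.98036489e-02]
 [ 0.00000000e+00  0.00000000e+00  0.00000000e+00  1.00000000e+00]] 340.7328032251744
```

View pics/w1.png

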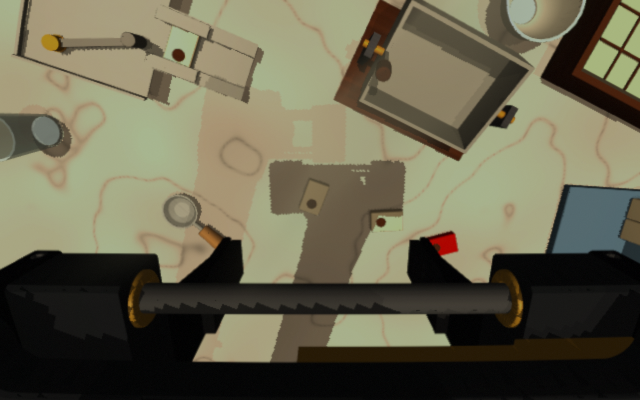

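The wrist view shows the pawl post top at about (130,40), the pin at (53,43), the joker at (180,50) and the bin lever at (383,70). Two white discards are at (313,195) and (385,222), and the red tile is at (445,243). I'll move over the chute.

```bash
python3 -m jog '{"translation":[[0.4,-0.98,0.1],[0.4,-0.98,0.1],[0.4,-0.98,0.1],[0.4,-0.98,0.1],[0.4,-0.98,0.1]],"yaw":[0.116,0.116,0.116,0.116,0.116],"jaw":[0,0,0.5,1,1]}'
python3 - <<'E'
from h import *
go(.52,.25,.26,92)
im=cam('wrist');cv2.imwrite('pics/w2.png',im['pixels']);pickle.dump(im,open('w2.pkl','wb'))
for n in('joker','pawl_post','pawl','chute'):
    for d in ctrl.silhouettes(n,im): print(n,d['p'],d['at'],d['region'].sum())
E
```

```text
time: 3.98
position: [0.5, 0.2471, 0.4638]
tool_rot: [-3.14, -0.055, 0.003]
ft_force: [0.1, 0.1, -1.0]
grip_width: 0.743
grip_force: 0.0
tip [0.4997 0.2472 0.2816] yaw -88.0 j [ 0.2   0.17 -0.79  1.57  0.12  1.46 -2.13]
SHIFT [ 0.102 -0.01   0.108] YAW 0.0 rows 0.5
joker 0.72 [331.0, 113.1] 945
joker 0.19 [264.4, 106.4] 22150
pawl_post 0.83 [262.3, 137.9] 995
pawl 0.76 [264.6, 140.4] 1048
pawl 0.32 [484.2, 206.3] 866
chute 0.67 [263.9, 107.2] 22045
```

View pics/w2.png

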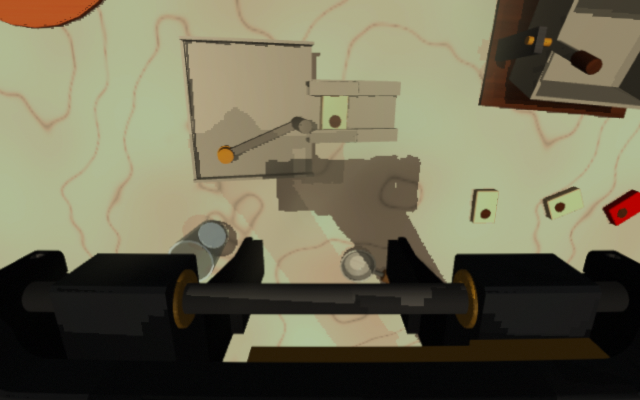

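```bash
cat > chfit.py <<'E'
from h import *
im=pickle.load(open('w2.pkl','rb'))
px=np.array([(182,40),(196,180),(400,82),(397,140),(226,155),(297,123),(333,112)],float)
def m(u,y,w=0): return cp(u/1e3,y/1e3,w/1e3)
def f(v):
    wt,wn=v[3]*1e3,v[4]*1e3
    X=[m(121,-wt,8),m(121,wt,8),m(-115,-wn,10),m(-115,wn,10),m(85,44,18),m(85-85*np.cos(.41),44-85*np.sin(.41),54),m(-36,0,13)]
    return (proj(im,place(v[:3],X))-px).ravel()
r=least_squares(f,[.56,.27,1.6,.072,.03],loss='soft_l1');print('chute',r.x.round(4),(proj(im,place(r.x[:3],[m(85,44,18)])).round(1)),f(r.x).reshape(-1,2).round(1))
for n,X in [('post',m(85-85*np.cos(.41),44-85*np.sin(.41),54)),('post.45',m(85-85*np.cos(-.04),44-85*np.sin(-.04),54)),('throat',m(-85,0)),('joker',m(-36,0,6)),('tray',m(55,0))]: print(n,place(r.x[:3],[X])[0].round(4))
E
python3 chfit.py
```

```text
chute [0.5615 0.2774 1.6017 0.0693 0.0332] [[225.6 156.3]] [[-3.7 -0.3]
 [-2.9 -0.4]
 [ 0.5 -0.3]
 [-0.  -0.3]
 [-0.4  1.3]
 [ 7.8  1.6]
 [ 2.2 -0.2]]
post [0.5516 0.27   0.104 ]
post.45 [0.5146 0.2621 0.1022]
throat [0.564  0.1953 0.0281]
joker [0.5626 0.2411 0.0465]
tray [0.5599 0.3305 0.0641]
```

```bash
sed -i 's/(297,123)/(305,126)/' chfit.py; python3 chfit.py; python3 - <<'E'
from h import *
im=cv2.imread('pics/w2.png')[60:200,170:420]
cv2.imwrite('pics/w2c.png',cv2.resize(im,None,fx=3,fy=3,interpolation=cv2.INTER_CUBIC))
E
```

```text
chute [0.5611 0.277  1.6009 0.0694 0.0333] [[226.  156.6]] [[-3.2 -0.1]
 [-2.6 -0.1]
 [ 0.9  0.1]
 [ 0.3  0.1]
 [-0.   1.6]
 [ 0.2 -1. ]
 [ 2.6  0.2]]
post [0.5512 0.2696 0.104 ]
post.45 [0.5142 0.2617 0.1022]
throat [0.5636 0.1949 0.0281]
joker [0.5622 0.2406 0.0465]
tray [0.5595 0.3301 0.0641]
```

View pics/w2c.png

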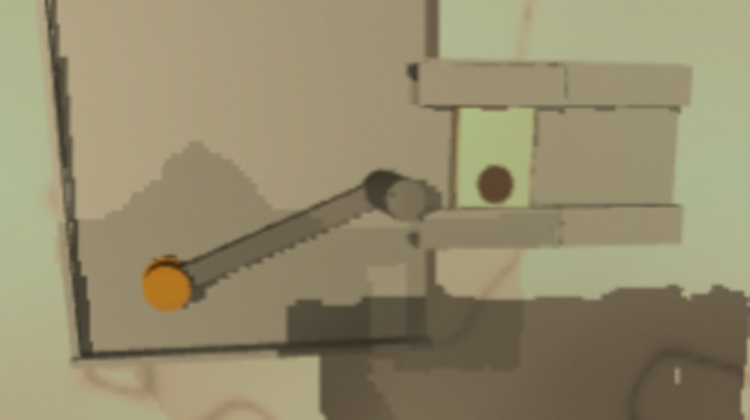

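The close crop confirms the post's top at w2 (306,126) and the joker across the throat under the lips at (335,112). Next I'll go down beside the post with the fingers closed.

```bash
python3 -m jog '{"translation":[[0.41,-0.1,0],[0.41,-0.1,0],[0.41,-0.1,0.3],[0.41,-0.1,0.6],[0.41,-0.1,0.9],[0.41,-0.1,0.965],[0.41,-0.1,0.965]],"yaw":[0,0,0,0,0,0,0],"jaw":[1,1,1,1,1,1,1]}' 20
python3 - <<'E'
from h import *
go(.582,.27,.088,92); go(.522,.265,.088,92)
E
```

```text
time: 5.1
position: [0.5817, 0.268, 0.2724]
tool_rot: [3.141, 0.048, 0.0]
ft_force: [0.0, 0.2, 1.1]
grip_width: 0.002
grip_force: 0.0
tip [0.5817 0.268  0.0902] yaw -88.2 j [ 0.09  0.5  -0.73  1.61  0.35  1.17 -2.26]
SHIFT [ 0.002 -0.01   0.011] YAW -0.001 rows 0.0
tip [0.5817 0.268  0.0902] yaw -88.2 j [ 0.09  0.5  -0.73  1.61  0.35  1.17 -2.26]
SHIFT [-0.299  0.006  0.011] YAW -0.001 rows 1.0
```

Now I'll push the pawl, retreat and look.

```bash
python3 -m jog '{"translation":[[-0.1,0,0],[-0.18,0,0],[-0.24,0.006,0],[-0.28,0.006,0],[-0.31,0.006,0],[-0.31,0.006,0],[-0.31,0.006,0]],"yaw":[0,0,0,0,0,0,0],"jaw":[1,1,1,1,1,1,1]}'
python3 -m jog '{"translation":[[0.1,0,0],[0.1,0,-0.5],[0.0,0,-0.9],[-0.1,-0.0,-0.9]],"yaw":[0,0,0,0],"jaw":[1,1,1,1]}'
python3 - <<'E'
from h import *
im=cam('wrist');cv2.imwrite('pics/w3.png',im['pixels'][:300]);pickle.dump(im,open('w3.pkl','wb'))
o=(.561,.277,1.601)
m=lambda u,y,w=0: cp(u/1e3,y/1e3,w/1e3)
for q in(0,.3,.4,.5,.55): print(q,proj(im,place(o,[m(85-85*np.cos(.41-q),44-85*np.sin(.41-q),54)])).round(1))
for n in('joker','pawl_post'):
    for d in ctrl.silhouettes(n,im): print(n,d['p'],d['at'],d['region'].sum())
print('joker pred',proj(im,place(o,[m(-36,0,13)])))
go(.5636,.195,.14,92)
E
```

```text
time: 5.98
position: [0.522, 0.2657, 0.2733]
tool_rot: [-3.138, -0.049, -0.015]
ft_force: [9.4, 1.1, -1.4]
grip_width: 0.007
grip_force: 4.6
time: 6.48
position: [0.4995, 0.2649, 0.4531]
tool_rot: [-3.139, -0.05, 0.0]
ft_force: [1.0, -0.6, 1.2]
grip_width: 0.007
grip_force: 0.0
0 [[323.5 126.7]]
0.3 [[330.  152.2]]
0.4 [[330.5 160.8]]
0.5 [[330.1 169.3]]
0.55 [[329.6 173.5]]
joker 0.74 [597.1, 57.5] 9160
joker 0.65 [348.3, 113.8] 1045
pawl_post 0.64 [284.9, 160.8] 1126
joker pred [[352.4644545  113.33141615]]
tip [0.4991 0.2675 0.2727] yaw -88.0 j [ 0.19  0.19 -0.83  1.57  0.15  1.44 -2.19]
SHIFT [0.305 0.375 0.665] YAW -0.0 rows 2.6
```

View pics/w3.png

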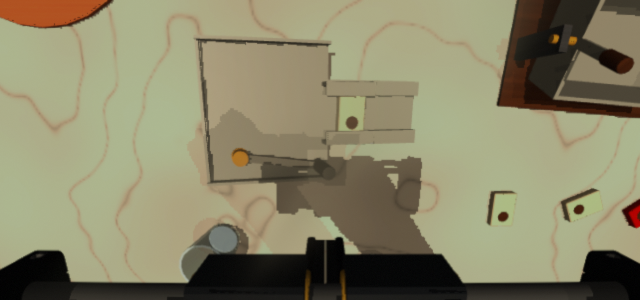

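The post is now at (326,169), so the pawl is at about 0.5 rad. The joker hasn't moved. I'll go into the throat.

```bash
python3 -m jog '{"translation":[[0.305,0.375,0],[0.305,0.375,0.2],[0.305,0.375,0.5],[0.305,0.375,0.75],[0.305,0.375,0.75],[0.305,0.375,0.75]],"yaw":[0,0,0,0,0,0],"jaw":[1,1,1,1,1,1]}'
python3 - <<'E'
from h import *
go(.5635,.194,.038,91.7)
im=cam('wrist');m=lambda u,y,w=0: cp(u/1e3,y/1e3,w/1e3)
for d in ctrl.silhouettes('joker',im): print(d['p'],d['at'],proj(im,place((.561,.277,1.601),[m(-36,0,13)])))
E
```

```text
time: 7.38
position: [0.5632, 0.1926, 0.3022]
tool_rot: [-3.14, -0.052, -0.001]
ft_force: [-0.3, 0.3, 0.7]
grip_width: 0.004
grip_force: 0.0
tip [0.5634 0.1927 0.12  ] yaw -88.1 j [ 0.24  0.37 -0.75  1.7   0.27  1.18 -2.11]
SHIFT [ 0.    -0.006  0.41 ] YAW 0.001 rows 1.3
0.63 [258.9, 214.2] [[261.71683921 212.50212528]]
```

```bash
python3 -m jog '{"translation":[[0,0,0.2],[0,0,0.33],[0,0,0.39],[0,0,0.4],[0,0,0.4]],"yaw":[0,0,0,0,0],"jaw":[1,1,1,1,1]}'
python3 -m jog '{"translation":[[0,-0.04,-0.01],[0,-0.08,-0.02],[0,-0.12,-0.03],[0,-0.16,-0.042],[0,-0.2,-0.053]],"yaw":[0,0,0,0,0],"jaw":[1,1,1,1,1]}'
python3 - <<'E'
from h import *
go(.561,.2974,.066,91.7)
im=cam('wrist')
for d in ctrl.silhouettes('joker',im): print(d['p'],d['at'],d['region'].sum())
E
```

```text
time: 8.1
position: [0.5634, 0.1924, 0.2225]
tool_rot: [-3.141, -0.051, -0.004]
ft_force: [-0.0, 0.4, 0.2]
grip_width: 0.009
grip_force: 0.0
time: 8.72
position: [0.5614, 0.2327, 0.2318]
tool_rot: [3.141, 0.051, -0.0]
ft_force: [-0.4, -0.4, -0.0]
grip_width: 0.004
grip_force: 0.2
tip [0.5614 0.2326 0.0496] yaw -88.1 j [ 0.14  0.47 -0.72  1.73  0.35  1.07 -2.23]
SHIFT [ 0.009 -0.324 -0.082] YAW 0.001 rows 1.1
0.8 [272.4, 241.7] 1455
```

```bash
python3 -m jog '{"translation":[[0,-0.05,-0.013],[0,-0.1,-0.027],[0,-0.15,-0.04],[0,-0.2,-0.053],[0,-0.25,-0.066],[0,-0.3,-0.08],[0,-0.33,-0.088],[0,-0.33,-0.088]],"yaw":[0,0,0,0,0,0,0,0],"jaw":[1,1,1,1,1,1,1,1]}'
python3 -m jog '{"translation":[[0,0.05,-0.1],[0,0.05,-0.4],[0,0,-0.7],[-0.2,0,-0.9],[-0.2,0,-0.9],[-0.2,0,-0.9]],"yaw":[0,0,0,0,0,0],"jaw":[1,1,1,1,0.5,0]}'
python3 - <<'E'
from h import *
im=cam('wrist');cv2.imwrite('pics/w4.png',im['pixels'][:300]);pickle.dump(im,open('w4.pkl','wb'))
m=lambda u,y,w=0: cp(u/1e3,y/1e3,w/1e3)
for d in ctrl.silhouettes('joker',im):
    r=cv2.minAreaRect(cv2.findNonZero(d['region'].astype(np.uint8)))
    print(d['p'],d['at'],d['region'].sum(),r)
    for z in(.07,.075): print(at(im,r[0],z))
for u in(40,50,55):print(u,proj(im,place((.561,.277,1.601),[m(u,0,13)])),place((.561,.277,1.601),[m(u,0,13)]))
go()
E
```

```text
time: 9.82
position: [0.5591, 0.2987, 0.2495]
tool_rot: [-3.141, -0.052, -0.0]
ft_force: [0.4, 0.1, -0.1]
grip_width: 0.007
grip_force: 0.0
time: 10.58
position: [0.5197, 0.2955, 0.4298]
tool_rot: [3.14, 0.048, 0.003]
ft_force: [0.4, 0.3, -0.5]
grip_width: 0.153
grip_force: 0.0
0.8 [293.2, 139.6] 1523 ((295.0, 140.0), (48.0, 32.0), 90.0)
[0.55736808 0.32690024 0.07      ]
[0.55797497 0.32648878 0.075     ]
40 [[309.65885802 138.15275588]] [[0.55993356 0.31229745 0.07284629]]
50 [[299.62705916 138.46520882]] [[0.55964172 0.32195694 0.0754171 ]]
55 [[294.55625042 138.62446933]] [[0.5594958  0.32678668 0.0767025 ]]
tip [0.5199 0.295  0.2459] yaw -88.3 j [ 0.1   0.29 -0.8   1.53  0.21  1.41 -2.26]
SHIFT [0. 0. 0.] YAW 0 rows 0.0
```

View pics/w4.png

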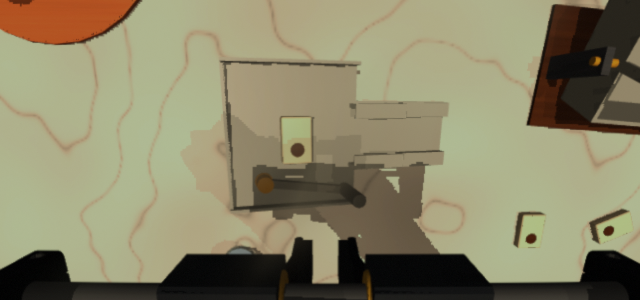

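The joker now lies square in the tray at u≈54 mm, clear of the lips, at pixel (295,140). I'll go above it with the jaws partly open.

```bash
python3 -m jog '{"translation":[[0.195,-0.157,0.0],[0.195,-0.157,0.2],[0.195,-0.157,0.5],[0.195,-0.157,0.7],[0.195,-0.157,0.78],[0.195,-0.157,0.78],[0.195,-0.157,0.78]],"yaw":[0,0,0,0,0,0,0],"jaw":[0.5,0.5,0.5,0.5,0.5,0.5,0.5]}' 20
python3 - <<'E'
from h import *
go(.558,.3275,.077,91.7)
im=cam('wrist');cv2.imwrite('pics/w5.png',im['pixels'])
E
```

```text
time: 11.55
position: [0.558, 0.3299, 0.2751]
tool_rot: [-3.14, -0.051, -0.004]
ft_force: [-0.1, 0.2, -0.4]
grip_width: 0.499
grip_force: 0.0
tip [0.5584 0.3302 0.0929] yaw -88.2 j [-0.01  0.51 -0.75  1.59  0.37  1.19 -2.37]
SHIFT [-0.003  0.013  0.08 ] YAW 0.001 rows 0.3
```

View pics/w5.png

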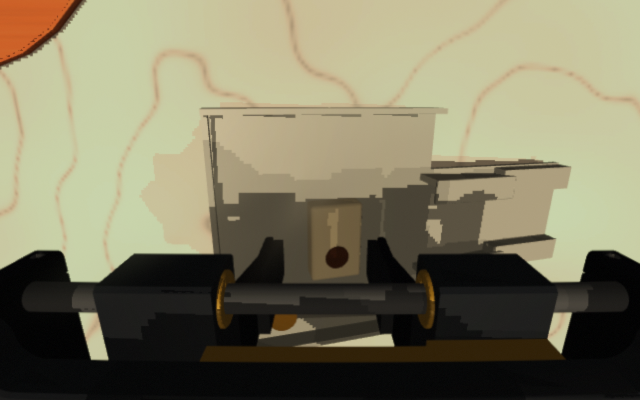

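```bash
python3 -m jog '{"translation":[[0,0.022,0.0],[0,0.022,0.05],[0,0.022,0.08],[0,0.022,0.095],[0,0.022,0.1],[0,0.022,0.1]],"yaw":[0,0,0,0,0,0],"jaw":[0.5,0.5,0.5,0.5,0.5,0.5]}' && python3 -c "
from h import *
go(None,None,.0715)"
```

```text
time: 12.35
position: [0.5574, 0.3251, 0.2533]
tool_rot: [-3.141, -0.051, -0.0]
ft_force: [0.4, 0.1, -0.2]
grip_width: 0.5
grip_force: 0.0
tip [0.5575 0.3251 0.0711] yaw -88.1 j [-0.01  0.53 -0.74  1.61  0.38  1.15 -2.37]
SHIFT [ 0.    -0.    -0.002] YAW 0 rows 0.0
```

```bash
python3 -m jog '{"translation":[[0,0,0.008],[0,0,0.008],[0,0,0.008],[0,0,0.008],[0,0,0.008],[0,0,0.008]],"yaw":[0,0,0,0,0,0],"jaw":[0.5,0.5,0.68,0.8,0.8,0.8]}' 25 && python3 -m jog '{"translation":[[0,0,-0.1],[0,0,-0.3],[0,0,-0.5],[0,0,-0.5]],"yaw":[0,0,0,0],"jaw":[0.8,0.8,0.8,0.8]}' 
python3 - <<'E'
from h import *
go(.51,-.32,.2,None)
im=cam('wrist');cv2.imwrite('pics/w6.png',im['pixels'][150:])
E
```

```text
time: 13.1
position: [0.5576, 0.3248, 0.2519]
tool_rot: [3.141, 0.051, 0.001]
ft_force: [-0.9, -1.1, 3.4]
grip_width: 0.349
grip_force: 24.5
time: 13.6
position: [0.558, 0.3261, 0.3566]
tool_rot: [-3.138, -0.051, -0.011]
ft_force: [0.0, -0.2, -0.1]
grip_width: 0.345
grip_force: 24.4
tip [0.5592 0.3268 0.1744] yaw -88.1 j [ 0.02  0.44 -0.78  1.51  0.32  1.32 -2.33]
SHIFT [-0.35   3.224 -0.142] YAW 0 rows 10.4
```

View pics/w6.png

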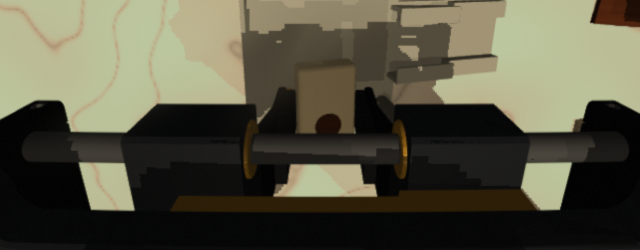

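The joker is held squarely at a 30 mm opening. I'll carry it over to the rack.

```bash
python3 -m jog '{"translation":[[-0.114,0.83,-0.2],[-0.114,0.83,-0.2],[-0.114,0.83,-0.2],[-0.114,0.83,-0.2]],"yaw":[0,0,0,0],"jaw":[0.8,0.8,0.8,0.8]}' 30 && python3 -m jog '{"translation":[[-0.114,0.83,0],[-0.114,0.83,0],[-0.114,0.83,0],[-0.114,0.83,0]],"yaw":[0,0,0,0],"jaw":[0.8,0.8,0.8,0.8]}' && python3 -m jog '{"translation":[[-0.114,0.83,0],[-0.114,0.83,0],[-0.114,0.83,0],[-0.114,0.83,0]],"yaw":[0,0,0,0],"jaw":[0.8,0.8,0.8,0.8]}' && python3 -m jog '{"translation":[[-0.114,0.83,0],[-0.114,0.83,0],[-0.114,0.83,0],[-0.114,0.83,0],[-0.114,0.83,0]],"yaw":[-0.1,-0.1,-0.1,-0.1,-0.1],"jaw":[0.8,0.8,0.8,0.8,0.8]}'
python3 - <<'E'
from h import *
go(.5372,-.3548,.1,-70.1)
im=cam('wrist');cv2.imwrite('pics/w7.png',im['pixels'][:380]);pickle.dump(im,open('w7.pkl','wb'))
for n in('joker2','rack'):
    for d in ctrl.silhouettes(n,im): print(n,d['p'],d['at'],cv2.minAreaRect(cv2.findNonZero(d['region'].astype(np.uint8))))
E
```

```text
time: 14.15
position: [0.5406, 0.1532, 0.3914]
tool_rot: [3.138, 0.038, -0.0]
ft_force: [-0.3, 1.1, -0.3]
grip_width: 0.343
grip_force: 29.4
time: 14.65
position: [0.5222, -0.012, 0.3905]
tool_rot: [3.14, 0.041, -0.004]
ft_force: [0.7, 0.1, 0.2]
grip_width: 0.346
grip_force: 29.4
time: 15.15
position: [0.5048, -0.1776, 0.3905]
tool_rot: [-3.141, -0.043, 0.003]
ft_force: [-0.5, 0.6, -0.6]
grip_width: 0.344
grip_force: 29.4
time: 15.78
position: [0.4893, -0.339, 0.3911]
tool_rot: [-3.091, -0.547, -0.001]
ft_force: [-0.3, 0.5, -0.6]
grip_width: 0.343
grip_force: 29.4
tip [ 0.4893 -0.3385  0.2089] yaw -69.9 j [ 0.94  0.24 -0.45  1.6   0.11  1.33 -0.74]
SHIFT [0.196 0.16  0.544] YAW 0.001 rows 1.9
joker2 0.63 [354.8, 212.5] ((351.7205810546875, 213.13235473632812), (28.468765258789062, 26.23928451538086), 30.963756561279297)
joker2 0.59 [323.5, 248.3] ((324.47442626953125, 246.45184326171875), (76.26998901367188, 61.884029388427734), 88.60282135009766)
rack 0.71 [396.2, 138.4] ((394.0, 151.5), (203.0, 152.0), 90.0)
```

View pics/w7.png

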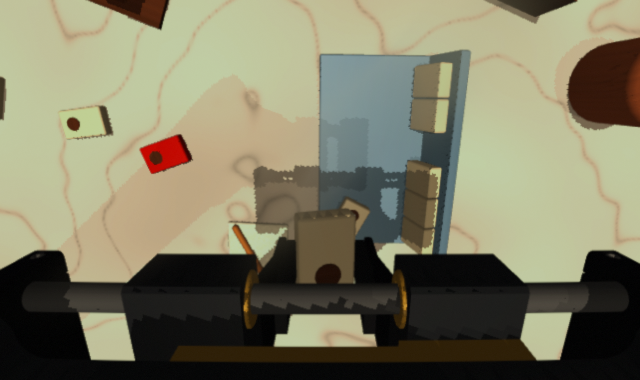

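```bash
python3 - <<'E'
from h import *
im=pickle.load(open('w7.pkl','rb'))
a,b=at(im,(320,55),.014),at(im,(318.5,165),.014)
d=a-b;print(a,b,np.degrees(np.arctan2(d[1],d[0])))
th=np.arctan2(d[1],d[0])-np.pi/2
c=a+.065*np.r_[np.cos(th),np.sin(th),0]-.1*np.r_[-np.sin(th),np.cos(th),0]
print('rack',c,th)
t=place((c[0],c[1],th),[[-.028,.02,0]])[0];print(t)
go(t[0],t[1],.1,np.degrees(th))
E
```

```text
[ 0.59883019 -0.29146269  0.014     ] [ 0.49578932 -0.32684457  0.014     ] 18.951297935617198
rack [ 0.52536038 -0.3854158   0.014     ] -1.240033780291972
[ 0.53518287 -0.35243825  0.        ]
tip [ 0.4891 -0.3389  0.2096] yaw -69.9 j [ 0.94  0.24 -0.45  1.6   0.11  1.33 -0.74]
SHIFT [0.193 0.143 0.548] YAW 0.006 rows 1.9
```

```bash
python3 -m jog '{"translation":[[0.195,0.145,0.0],[0.195,0.145,0.2],[0.195,0.145,0.5],[0.195,0.145,0.75],[0.195,0.145,0.87],[0.195,0.145,0.87],[0.195,0.145,0.87]],"yaw":[0.005,0.005,0.005,0.005,0.005,0.005,0.005],"jaw":[0.8,0.8,0.8,0.8,0.8,0.8,0.8]}' && python3 -m jog '{"translation":[[0,0,0.02],[0,0,0.035],[0,0,0.045],[0,0,0.045]],"yaw":[0,0,0,0],"jaw":[0.8,0.8,0.8,0.8]}'; python3 -c "
from h import *
go(.536,-.353,.02)"
```

```text
time: 16.8
position: [0.5353, -0.3553, 0.2194]
tool_rot: [3.097, 0.519, 0.003]
ft_force: [-0.1, -0.1, -0.3]
grip_width: 0.343
grip_force: 29.4
time: 17.3
position: [0.5342, -0.3557, 0.2086]
tool_rot: [-3.099, -0.517, 0.0]
ft_force: [-0.7, 1.0, -0.3]
grip_width: 0.347
grip_force: 29.4
tip [ 0.5342 -0.3557  0.0264] yaw -71.1 j [ 0.87  0.5  -0.42  1.66  0.23  1.03 -0.86]
SHIFT [ 0.013 -0.01   0.032] YAW 0 rows 0.1
```

```bash
python3 -m jog '{"translation":[[0.01,-0.01,0.01],[0.01,-0.01,0.02],[0.01,-0.01,0.025],[0.01,-0.01,0.025]],"yaw":[0,0,0,0],"jaw":[0.8,0.8,0.8,0.8]}' ; python3 -m jog '{"translation":[[0,0,0.008],[0,0,0.008]],"yaw":[0,0],"jaw":[0.8,0.8]}'; python3 -m jog '{"translation":[[0,0,0.008],[0,0,0.008]],"yaw":[0,0],"jaw":[0.8,0.8]}'
```

```text
time: 17.8
position: [0.536, -0.3529, 0.206]
tool_rot: [3.098, 0.518, -0.0]
ft_force: [-4.8, 2.2, 12.1]
grip_width: 0.347
grip_force: 29.7
time: 18.05
position: [0.536, -0.3528, 0.2058]
tool_rot: [3.098, 0.518, -0.001]
ft_force: [-7.6, 3.4, 19.9]
grip_width: 0.345
grip_force: 29.9
time: 18.3
position: [0.5366, -0.3531, 0.2046]
tool_rot: [3.096, 0.518, 0.003]
ft_force: [-5.8, 3.3, 18.9]
grip_width: 0.344
grip_force: 29.7
```

```bash
python3 -m jog '{"translation":[[0,0,0],[0,0,0],[0,0,0],[0,0,-0.3],[0,0,-0.6],[-0.2,-0.2,-0.9],[-0.2,-0.2,-0.9]],"yaw":[0,0,0,0,0,0,0],"jaw":[0.6,0.55,0.5,0.5,0.5,0.5,0.5]}'
python3 - <<'E'
from h import *
im=cam('wrist');cv2.imwrite('pics/w8.png',im['pixels'][:300]);pickle.dump(im,open('w8.pkl','wb'))
for d in ctrl.silhouettes('joker2',im):
    r=cv2.minAreaRect(cv2.findNonZero(d['region'].astype(np.uint8)));print(d['p'],r,at(im,r[0],.025))
E
```

```text
time: 19.18
position: [0.4842, -0.3278, 0.3839]
tool_rot: [3.095, 0.517, 0.004]
ft_force: [-0.2, -0.5, 0.5]
grip_width: 0.499
grip_force: 0.0
0.89 ((363.5690612792969, 136.48040771484375), (31.149656295776367, 48.13212203979492), 2.6025619506835938) [ 0.5368413 -0.3500735  0.025    ]
```

View pics/w8.png

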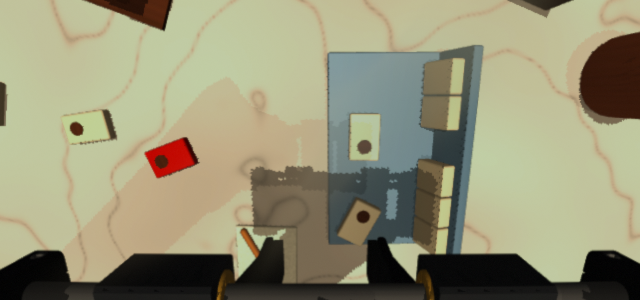

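The joker lies flat and square on the ledge at (363,136), and joker2 is untouched. Next is the bin lever.

```bash
python3 -m jog '{"translation":[[0.46,-0.76,-0.3],[0.46,-0.76,-0.3],[0.46,-0.76,-0.3],[0.46,-0.76,-0.3]],"yaw":[0,0,0,0],"jaw":[0.5,0.5,0.5,0.5]}' && python3 -m jog '{"translation":[[0.46,-0.76,0],[0.46,-0.76,0],[0.46,-0.76,0],[0.46,-0.76,0],[0.46,-0.76,0]],"yaw":[0.114,0.114,0.114,0.114,0.114],"jaw":[0.5,0.5,0.5,0.5,0.5]}'
python3 - <<'E'
from h import *
im=cam('wrist');cv2.imwrite('pics/w9.png',im['pixels'][:300]);pickle.dump(im,open('w9.pkl','wb'))
for n in('bin_grip','bin','discard1'):
  for d in ctrl.silhouettes(n,im): print(n,d['p'],d['at'],d['region'].sum())
for t in(-.3,-.4,-.5,-.6,-.7):
    X=place((.6368,-.0415,-.0254),[[.074*np.sin(t),.068,.08+.074*np.cos(t)],[.048*np.sin(t),.068,.08+.048*np.cos(t)]]);print(t,X[0].round(4),proj(im,X).round().tolist())
go()
E
```

```text
time: 19.77
position: [0.5245, -0.1484, 0.4414]
tool_rot: [-3.095, -0.534, -0.005]
ft_force: [0.1, -0.4, -0.7]
grip_width: 0.501
grip_force: 0.0
time: 20.4
position: [0.5604, 0.0183, 0.439]
tool_rot: [3.141, -0.042, -0.003]
ft_force: [-0.5, -0.3, -0.4]
grip_width: 0.499
grip_force: 0.0
bin_grip 0.96 [386.7, 86.1] 19754
bin 0.65 [381.5, 83.8] 19942
discard1 0.86 [403.0, 239.3] 722
discard1 0.71 [317.0, 251.4] 806
discard1 0.68 [467.6, 240.0] 727
discard1 0.29 [255.5, 7.0] 343
-0.3 [0.6167 0.027  0.1507] [[313.0, 127.0], [314.0, 115.0]]
-0.4 [0.6097 0.0272 0.1482] [[313.0, 136.0], [314.0, 120.0]]
-0.5 [0.6031 0.0274 0.1449] [[313.0, 144.0], [314.0, 125.0]]
-0.6 [0.5968 0.0275 0.1411] [[314.0, 151.0], [314.0, 130.0]]
-0.7 [0.5909 0.0277 0.1366] [[314.0, 157.0], [314.0, 134.0]]
tip [0.56   0.0167 0.2577] yaw -91.8 j [ 0.54  0.17 -0.69  1.6   0.11  1.41 -1.76]
SHIFT [0. 0. 0.] YAW 0 rows 0.0
```

View pics/w9.png

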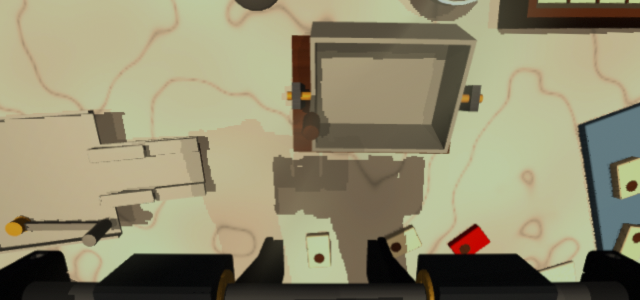

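The lever is the dark stub whose top is near (310,130), so the tilt is about -0.35. Gripping across its y sides.

```bash
python3 -m jog '{"translation":[[0.283,-0.066,0],[0.283,-0.066,0.1],[0.283,-0.066,0.3],[0.283,-0.066,0.5],[0.283,-0.066,0.62],[0.283,-0.066,0.62]],"yaw":[0,0,0,0,0,0],"jaw":[0.5,0.5,0.5,0.5,0.5,0.5]}' && python3 -m jog '{"translation":[[0,0,0],[0,0,0],[0,0,0],[0,0,0],[0,0,0]],"yaw":[0,0,0,0,0],"jaw":[0.95,0.95,0.95,0.95,0.95]}' 40
python3 - <<'E'
from h import *
go()
im=cam('wrist');cv2.imwrite('pics/w10.png',im['pixels'][:300])
E
```

```text
time: 21.35
position: [0.6156, 0.0291, 0.3142]
tool_rot: [3.14, -0.045, -0.008]
ft_force: [0.6, 0.2, 0.3]
grip_width: 0.503
grip_force: 0.0
time: 21.98
position: [0.6173, 0.0289, 0.3173]
tool_rot: [3.138, -0.045, 0.001]
ft_force: [-2.1, -5.2, 5.2]
grip_width: 0.147
grip_force: 40.0
tip [0.6174 0.0283 0.1351] yaw -91.7 j [ 0.46  0.39 -0.68  1.63  0.26  1.22 -1.88]
SHIFT [0. 0. 0.] YAW 0 rows 0.0
```

View pics/w10.png

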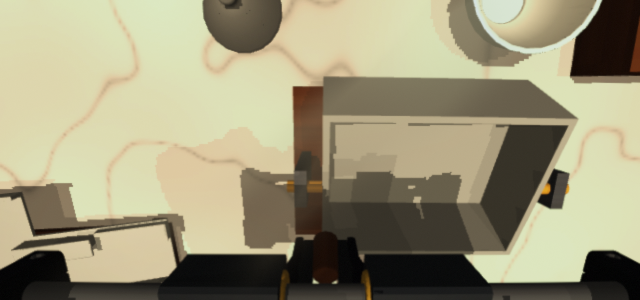

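```bash
python3 -m jog '{"translation":[[0.03,0,-0.007],[0.06,0,-0.012],[0.09,0,-0.016],[0.107,0,-0.018],[0.107,0,-0.018],[0.107,0,-0.018]],"yaw":[0,0,0,0,0,0],"jaw":[0.95,0.95,0.95,0.95,0.95,0.95]}' && python3 -m jog '{"translation":[[0,0,0],[0,0,0],[0,0,-0.2],[0,0,-0.4],[-0.5,0,-0.6],[-0.5,0,-0.6],[-0.5,0,-0.6]],"yaw":[0,0,0,0,0,0,0],"jaw":[0.7,0.5,0.5,0.5,0.5,0.5,0.5]}'
python3 - <<'E'
from h import *
im=cam('wrist');cv2.imwrite('pics/w11.png',cv2.resize(im['pixels'][:240,180:560],(760,480),interpolation=cv2.INTER_CUBIC));pickle.dump(im,open('w11.pkl','wb'))
it=cam('top');cv2.imwrite('pics/t11.png',it['pixels']);pickle.dump(it,open('t11.pkl','wb'))
go()
E
```

```text
time: 22.78
position: [0.6372, 0.0283, 0.3211]
tool_rot: [3.137, -0.045, -0.008]
ft_force: [-7.9, -5.7, 10.8]
grip_width: 0.146
grip_force: 40.0
time: 23.65
position: [0.5368, 0.0347, 0.442]
tool_rot: [3.14, -0.04, 0.006]
ft_force: [1.2, 0.5, 0.7]
grip_width: 0.498
grip_force: 0.0
tip [0.5388 0.0332 0.2581] yaw -91.5 j [ 0.57  0.12 -0.73  1.65  0.08  1.4  -1.77]
SHIFT [0. 0. 0.] YAW 0 rows 0.0
```

View pics/w11.png

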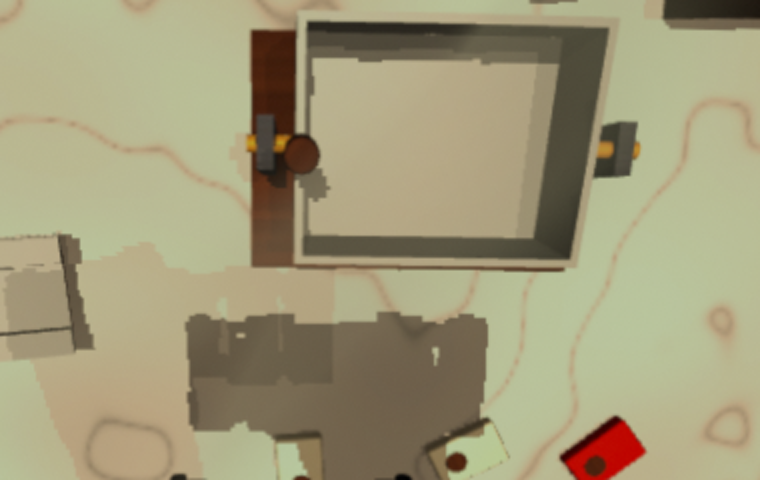

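```bash
cat > binfit.py <<'E'
from h import *
im=pickle.load(open('w11.pkl','rb'))
px=np.array([(251,267),(251,31),(297,12),(297,263),(618,17),(575,266),(302,155)],float)/2+[180,0]
def model(v):
    x,y,a,t=v
    B=np.array([[.055,.07,.01],[-.055,.07,.01],[.055,-.07,.01],[-.055,-.07,.01],[0,.068,.074]])
    c,s=np.cos(t),np.sin(t); B=np.c_[c*B[:,0]+s*B[:,2],B[:,1],-s*B[:,0]+c*B[:,2]+.08]
    return place((x,y,a),np.r_[[[-.065,.095,.006],[.065,.095,.006]],B])
f=lambda v:(proj(im,model(v))-px).ravel()
r=least_squares(f,[.637,-.0415,-.025,0],loss='soft_l1');print(r.x.round(4),f(r.x).reshape(-1,2).round(1).tolist())
E
python3 binfit.py
```

```text
[ 0.6371 -0.0399 -0.0335 -0.12  ] [[0.3, 0.1], [-0.6, -0.4], [-0.2, -0.6], [-1.4, 0.7], [0.5, -0.2], [1.2, 0.6], [0.0, 0.1]]
```

The fit gives a tilt of -0.12, so I'll re-grip and go 8 mm further.

```bash
python3 -m jog '{"translation":[[0.466,0.013,0],[0.466,0.013,0],[0.466,0.013,0.2],[0.466,0.013,0.45],[0.466,0.013,0.61],[0.466,0.013,0.61]],"yaw":[0,0,0,0,0,0],"jaw":[0.5,0.5,0.5,0.5,0.5,0.5]}' && python3 -m jog '{"translation":[[0,0,0],[0,0,0],[0,0,0],[0,0,0],[0.02,0,0],[0.04,0,0],[0.043,0,0],[0.043,0,0]],"yaw":[0,0,0,0,0,0,0,0],"jaw":[0.95,0.95,0.95,0.95,0.95,0.95,0.95,0.95]}' 40 && python3 -m jog '{"translation":[[0,0,0],[0,0,0],[0,0,-0.2],[0,0,-0.4],[-0.5,0,-0.6],[-0.5,0,-0.6],[-0.5,0,-0.6],[-0.5,0,-0.6]],"yaw":[0,0,0,0,0,0,0,0],"jaw":[0.7,0.5,0.5,0.5,0.5,0.5,0.5,0.5]}'
python3 - <<'E'
from h import *
im=cam('wrist');cv2.imwrite('pics/w12.png',cv2.resize(im['pixels'],(800,500),interpolation=cv2.INTER_CUBIC));pickle.dump(im,open('w12.pkl','wb'))
for d in ctrl.silhouettes('discard1',im): print(d['p'],d['at'],at(im,d['at'],.01))
go()
E
```

```text
time: 24.5
position: [0.6311, 0.0273, 0.3136]
tool_rot: [-3.14, 0.043, 0.012]
ft_force: [0.3, 0.2, -0.3]
grip_width: 0.5
grip_force: 0.0
time: 25.5
position: [0.6389, 0.0276, 0.3194]
tool_rot: [3.14, -0.043, -0.007]
ft_force: [-7.6, -0.5, 10.2]
grip_width: 0.141
grip_force: 40.0
time: 26.5
position: [0.5405, 0.0296, 0.4381]
tool_rot: [3.141, -0.044, 0.002]
ft_force: [0.5, -0.3, -0.5]
grip_width: 0.494
grip_force: 0.0
0.89 [476.0, 226.3] [ 0.45499613 -0.16217611  0.01      ]
0.75 [410.8, 228.4] [ 0.45471099 -0.07768027  0.01      ]
0.73 [325.9, 237.8] [0.44490622 0.03194763 0.01      ]
tip [0.5407 0.0298 0.2551] yaw -91.6 j [ 0.6   0.13 -0.76  1.65  0.09  1.4  -1.77]
SHIFT [0. 0. 0.] YAW 0 rows 0.0
```

View pics/w12.png

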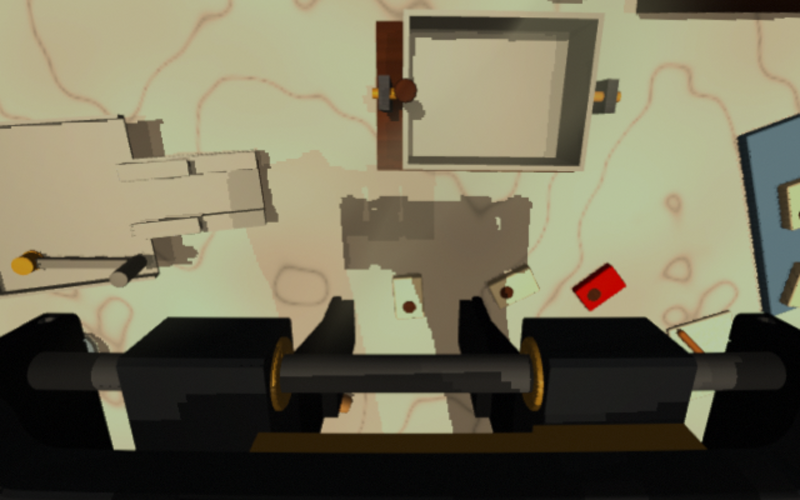

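```bash
python3 - <<'E'
from h import *
src=open('binfit.py').read().replace('w11','w12').split('px=')
src=src[0]+"px=np.array([(377,170),(377,21),(404,12),(404,166),(604,14),(581,170),(405,90)],float)/1.25\n"+src[1].split('\n',1)[1]
exec(src)
q=[at(im,np.array(p)/1.25,.013) for p in [(393,277),(420,275),(424,315),(398,318)]]
q=np.array(q);print(q.mean(0),np.degrees(np.arctan2(*(q[0]-q[3])[1::-1])),np.degrees(np.arctan2(*(q[1]-q[2])[1::-1])),np.linalg.norm(q[0]-q[1]),np.linalg.norm(q[0]-q[3]))
q=np.array([at(im,np.array(p)/1.25,.013) for p in [(488,286),(528,267),(540,287),(502,306)]]);print('d2',q.mean(0),q.round(3))
go(.445,.031,.1,-90)
E
```

```text
[ 0.6369 -0.0399 -0.0395 -0.0314] [[-0.1, 0.1], [-1.0, -0.2], [-0.3, -2.1], [-1.4, 2.7], [0.5, -0.4], [2.1, 1.4], [0.4, 0.0]]
[0.446909   0.03046353 0.013     ] 4.3601684682437405 4.265402061740658 0.027436319211580015 0.04593124708640622
d2 [ 0.45463776 -0.07792325  0.013     ] [[ 0.456 -0.051  0.013]
 [ 0.476 -0.091  0.013]
 [ 0.453 -0.104  0.013]
 [ 0.433 -0.066  0.013]]
tip [0.5407 0.0298 0.2551] yaw -91.6 j [ 0.6   0.13 -0.76  1.65  0.09  1.4  -1.77]
SHIFT [-0.478  0.008  0.776] YAW -0.009 rows 2.9
```

```bash
python3 -m jog '{"translation":[[-0.468,0.007,0],[-0.468,0.007,0.3],[-0.468,0.007,0.6],[-0.468,0.007,0.9],[-0.468,0.007,0.95],[-0.468,0.007,0.95]],"yaw":[-0.033,-0.033,-0.033,-0.033,-0.033,-0.033],"jaw":[0.45,0.45,0.45,0.45,0.45,0.45]}'
python3 - <<'E'
from h import *
im=cam('wrist');cv2.imwrite('pics/w13.png',im['pixels'])
for d in ctrl.silhouettes('discard1',im): print(d['p'],d['at'],at(im,d['at'],.01),d['region'].sum())
go(.447,.031,.005,-85.7)
E
```

```text
time: 27.35
position: [0.4474, 0.0315, 0.2486]
tool_rot: [-3.138, -0.121, 0.001]
ft_force: [0.6, -0.0, -0.1]
grip_width: 0.554
grip_force: 0.0
0.95 [604.4, 230.1] [ 0.45278202 -0.16412151  0.01      ] 2883
0.67 [330.4, 221.0] [0.44514536 0.02913328 0.01      ] 2960
0.57 [483.8, 220.1] [ 0.45377659 -0.0760323   0.01      ] 3132
tip [0.4488 0.0315 0.068 ] yaw -85.6 j [ 0.65  0.08 -0.8   2.09  0.07  0.99 -1.68]
SHIFT [-0.01   0.002  0.315] YAW 0.0 rows 1.0
```

```bash
python3 -m jog '{"translation":[[-0.01,0.01,0.15],[-0.01,0.01,0.28],[-0.01,0.01,0.32],[-0.01,0.01,0.32],[-0.01,0.01,0.32],[-0.01,0.01,0.32],[-0.01,0.01,0.32],[-0.01,0.01,0.32]],"yaw":[0,0,0,0,0,0,0,0],"jaw":[0.45,0.45,0.45,0.45,0.8,0.8,0.8,0.8]}' 30 && python3 -m jog '{"translation":[[0,0,-0.3],[0,0,-0.6],[0,0,-0.9],[0,0,-0.9],[0,0,-0.9]],"yaw":[0,0,0,0,0],"jaw":[0.8,0.8,0.8,0.8,0.8]}' && python3 -c "
from h import *
go(.637,-.03,None,-2)"
```

```text
time: 28.45
position: [0.4451, 0.0291, 0.1848]
tool_rot: [3.139, 0.12, 0.002]
ft_force: [-0.7, -0.2, 5.8]
grip_width: 0.334
grip_force: 30.0
time: 29.08
position: [0.4442, 0.029, 0.3634]
tool_rot: [3.139, 0.119, -0.001]
ft_force: [-0.4, -0.2, -0.5]
grip_width: 0.341
grip_force: 30.0
tip [0.4441 0.0289 0.1812] yaw -85.6 j [ 0.73 -0.09 -0.8   1.96 -0.07  1.24 -1.54]
SHIFT [ 0.939  0.367 -0.001] YAW -0.465 rows 7.8
```

```bash
python3 -m jog '{"translation":[[0.3,0.36,-0.1],[0.6,0.36,-0.1],[0.939,0.367,-0.1],[0.939,0.367,-0.1],[0.939,0.367,-0.1],[0.939,0.367,-0.1],[0.939,0.367,-0.1],[0.939,0.367,-0.1]],"yaw":[-0.465,-0.465,-0.465,-0.465,-0.465,-0.465,-0.465,-0.465],"jaw":[0.8,0.8,0.8,0.8,0.8,0.8,0.8,0.8]}' && python3 -c "
from h import *
go(.637,-.03,.062,-2)"
```

```text
time: 30.08
position: [0.6371, -0.0295, 0.381]
tool_rot: [-2.248, -2.188, 0.004]
ft_force: [0.3, 0.1, -0.1]
grip_width: 0.34
grip_force: 30.0
tip [ 0.6362 -0.0293  0.1988] yaw -1.6 j [ 0.71  0.47 -0.95  1.49  0.38  1.39 -0.29]
SHIFT [-0.004  0.007  0.684] YAW 0.002 rows 2.2
```

```bash
python3 -m jog '{"translation":[[0,0,0.2],[0,0,0.45],[0,0,0.62],[0,0,0.7],[0,0,0.71],[0,0,0.71],[0,0,0.71]],"yaw":[0,0,0,0,0,0,0],"jaw":[0.8,0.8,0.8,0.8,0.8,0.7,0.5]}' && python3 -m jog '{"translation":[[0,0,0],[0,0,-0.3],[0,0,-0.71],[-0.2,0,-0.9],[-0.2,0,-0.9]],"yaw":[0,0,0,0,0],"jaw":[0.5,0.5,0.5,0.5,0.5]}' && python3 -c "
from h import *
im=cam('wrist');cv2.imwrite('pics/w14.png',im['pixels'])
for d in ctrl.silhouettes('discard1',im): print(d['p'],d['at'],at(im,d['at'],.045),d['region'].sum())
go(.4545,-.077,.2,28)"
```

```text
time: 30.95
position: [0.6381, -0.0295, 0.2437]
tool_rot: [2.257, 2.182, 0.002]
ft_force: [1.2, -0.6, 0.3]
grip_width: 0.392
grip_force: 0.0
time: 31.58
position: [0.637, -0.0724, 0.4271]
tool_rot: [2.258, 2.173, 0.005]
ft_force: [0.1, -0.3, -0.1]
grip_width: 0.499
grip_force: 0.0
0.69 [322.9, 132.4] [ 0.63841766 -0.0281537   0.045     ] 1294
0.59 [176.0, 240.6] [ 0.46352773 -0.14427227  0.045     ] 699
0.58 [169.0, 176.4] [ 0.46861171 -0.0683468   0.045     ] 1102
tip [ 0.6365 -0.0707  0.2409] yaw -2.0 j [ 0.77  0.44 -0.95  1.43  0.36  1.45 -0.21]
SHIFT [-0.064 -0.909  0.203] YAW -0.167 rows 3.0
```

```bash
python3 -m jog '{"translation":[[-0.06,-0.3,0],[-0.06,-0.6,0],[-0.064,-0.91,0.2],[-0.064,-0.91,0.5],[-0.064,-0.91,0.75],[-0.064,-0.91,0.75]],"yaw":[-0.167,-0.167,-0.167,-0.167,-0.167,-0.167],"jaw":[0.45,0.45,0.45,0.45,0.45,0.45]}' && python3 - <<'E'
from h import *
go(.4545,-.077,.005,28)
im=cam('wrist')
for d in ctrl.silhouettes('discard1',im):
    c=cv2.findContours(d['region'].astype(np.uint8),0,2)[0]; c=max(c,key=cv2.contourArea).reshape(-1,2)
    w=np.array([at(im,p,.01)[:2] for p in c]);r=cv2.minAreaRect((w*1000).astype(np.float32))
    B=[im['pixels'][d['region']].mean(0).round()]
    print(d['p'],np.round(d['at']),at(im,d['at'],.01).round(4),r,B)
E
```

```text
time: 32.42
position: [0.4503, -0.0752, 0.2674]
tool_rot: [-1.606, -2.687, 0.001]
ft_force: [1.2, -0.1, 0.8]
grip_width: 0.553
grip_force: 0.0
tip [ 0.4484 -0.0743  0.0853] yaw 28.3 j [ 1.22  0.15 -1.16  2.04  0.15  1.06  0.49]
SHIFT [-0.03   0.023  0.401] YAW 0.001 rows 1.3
0.76 [330. 219.] [ 0.4528 -0.0772  0.01  ] ((452.6768493652344, -77.62619018554688), (30.43259048461914, 48.549163818359375), 26.212913513183594) [array([ 69.,  99., 116.])]
0.74 [281. 322.] [ 0.4602 -0.1748  0.01  ] ((460.2713317871094, -178.1773223876953), (29.663122177124023, 23.27118682861328), 28.676284790039062) [array([  8.,  14., 183.])]
0.28 [581. 234.] [0.6273 0.0031 0.01  ] ((642.4692993164062, 4.300987243652344), (81.17522430419922, 84.92308044433594), 87.86425018310547) [array([43., 53., 58.])]
```

```bash
python3 -m jog '{"translation":[[-0.023,0.014,0.15],[-0.023,0.014,0.3],[-0.023,0.014,0.38],[-0.023,0.014,0.402],[-0.023,0.014,0.402],[-0.023,0.014,0.402],[-0.023,0.014,0.402],[-0.023,0.014,0.402]],"yaw":[0.008,0.008,0.008,0.008,0.008,0.008,0.008,0.008],"jaw":[0.45,0.45,0.45,0.45,0.6,0.8,0.8,0.8]}' 30 && python3 -m jog '{"translation":[[0,0,-0.3],[0,0,-0.6],[0,0,-0.97],[0,0,-0.97],[0,0,-0.97]],"yaw":[0,0,0,0,0],"jaw":[0.8,0.8,0.8,0.8,0.8]}' && python3 -c "
from h import *
go(.637,-.077,None,-2)"
```

```text
time: 33.52
position: [0.4589, -0.0793, 0.1925]
tool_rot: [1.648, 2.673, -0.001]
ft_force: [-2.6, -0.4, 6.1]
grip_width: 0.332
grip_force: 30.0
time: 34.15
position: [0.4584, -0.0794, 0.3858]
tool_rot: [1.649, 2.672, -0.003]
ft_force: [-0.4, -0.4, -0.8]
grip_width: 0.335
grip_force: 30.0
tip [ 0.4585 -0.0798  0.2036] yaw 26.6 j [ 1.39 -0.08 -1.21  1.88 -0.07  1.28  0.67]
SHIFT [-0.388  0.804  0.   ] YAW 0.159 rows 2.9
```

```bash
python3 -m jog '{"translation":[[-0.388,0.804,0],[-0.388,0.804,0],[-0.388,0.804,0],[-0.388,0.804,0],[-0.388,0.804,0]],"yaw":[0.159,0.159,0.159,0.159,0.159],"jaw":[0.8,0.8,0.8,0.8,0.8]}' && python3 -c "
from h import *
go(.637,-.077,.06,-2)"
```

```text
time: 34.78
position: [0.6387, -0.0744, 0.3804]
tool_rot: [-2.249, -2.182, 0.001]
ft_force: [-0.2, -0.4, -0.6]
grip_width: 0.334
grip_force: 30.0
tip [ 0.6376 -0.0735  0.1982] yaw -1.7 j [ 0.83  0.52 -1.05  1.47  0.45  1.41 -0.26]
SHIFT [-0.021  0.002  0.691] YAW 0.002 rows 2.2
```

```bash
python3 -m jog '{"translation":[[-0.015,0,0.2],[-0.015,0,0.45],[-0.015,0,0.62],[-0.015,0,0.7],[-0.015,0,0.7],[-0.015,0,0.7],[-0.015,0,0.7]],"yaw":[0,0,0,0,0,0,0],"jaw":[0.8,0.8,0.8,0.8,0.8,0.7,0.5]}' && python3 -m jog '{"translation":[[0,0,0],[0,0,-0.3],[0,0,-0.71],[0,-0.4,-0.95],[0,-0.4,-0.95],[0,-0.4,-0.95]],"yaw":[0,0,0,0,0,0],"jaw":[0.5,0.5,0.5,0.5,0.5,0.5]}' && python3 -c "
from h import *
im=cam('wrist')
for d in ctrl.silhouettes('discard1',im): print(d['p'],d['at'],at(im,d['at'],.045),d['region'].sum(),im['pixels'][d['region']].mean(0).round())
it=cam('top');cv2.imwrite('pics/t15.png',cv2.resize(it['pixels'][90:310,130:530],(800,440),interpolation=cv2.INTER_CUBIC))
for d in ctrl.silhouettes('discard1',it): print(d['p'],d['at'],at(it,d['at'],.01),d['region'].sum())
go(.47,.22,.25,-88)"
```

```text
time: 35.65
position: [0.6375, -0.0791, 0.2473]
tool_rot: [2.257, 2.182, 0.002]
ft_force: [0.6, 0.8, 0.8]
grip_width: 0.383
grip_force: 0.0
time: 36.4
position: [0.5562, -0.0757, 0.4385]
tool_rot: [2.255, 2.179, -0.001]
ft_force: [-0.6, 0.3, 0.5]
grip_width: 0.502
grip_force: 0.0
0.75 [243.2, 233.0] [ 0.45730131 -0.14697142  0.045     ] 793 [ 11.  18. 131.]
0.58 [396.5, 167.1] [ 0.63653002 -0.07412011  0.045     ] 1169 [137. 179. 177.]
0.55 [398.7, 124.0] [ 0.63773114 -0.02694032  0.045     ] 1263 [133. 183. 182.]
0.51 [332.2, 190.3] [ 0.634355   -0.03099694  0.01      ] 162
tip [ 0.5571 -0.0769  0.2527] yaw -1.9 j [ 1.07  0.3  -1.17  1.6   0.28  1.43 -0.16]
SHIFT [ 1.469 -0.485  0.014] YAW 0.478 rows 8.0
```

View pics/t15.png

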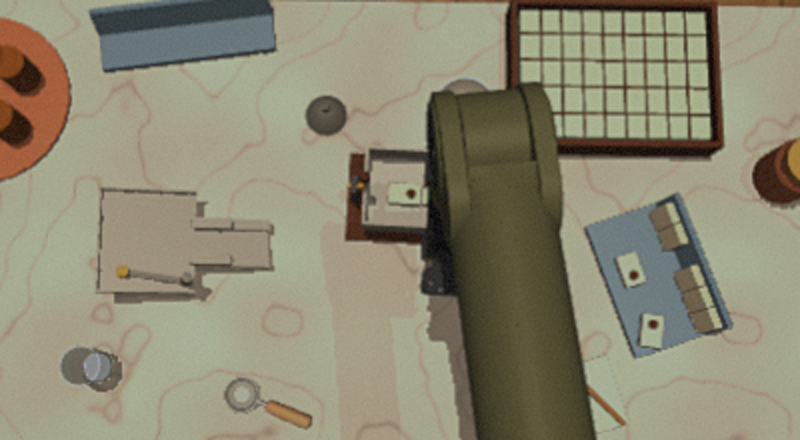

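Both discards are inside the bin, at (237,187) in the top picture and confirmed by the wrist view. No other white tile lies on the table. Next is the pawl.

```bash
python3 -m jog '{"translation":[[0.73,-0.24,0],[0.73,-0.24,0],[0.73,-0.24,0],[0.73,-0.24,0],[0.73,-0.24,0],[0.73,-0.24,0],[0.73,-0.24,0],[0.73,-0.24,0]],"yaw":[0.478,0.478,0.478,0.478,0.478,0.478,0.478,0.478],"jaw":[1,1,1,1,1,1,1,1]}' && python3 -c "
from h import *
go(.473,.268,.2,-88)"
```

```text
time: 37.6
position: [0.5143, 0.0711, 0.4347]
tool_rot: [-3.139, -0.05, 0.003]
ft_force: [0.1, -0.3, -0.0]
grip_width: 0.006
grip_force: 0.0
tip [0.514  0.0715 0.2525] yaw -88.2 j [ 0.82  0.11 -1.07  1.7   0.1   1.39 -1.8 ]
SHIFT [-0.173 -0.988  0.265] YAW -0.001 rows 3.3
```

```bash
python3 -m jog '{"translation":[[-0.17,-0.985,0],[-0.17,-0.985,0],[-0.17,-0.985,0],[-0.17,-0.985,0],[-0.17,-0.985,0.4],[-0.17,-0.985,0.8],[-0.17,-0.985,0.83],[-0.17,-0.985,0.83]],"yaw":[0,0,0,0,0,0,0,0],"jaw":[1,1,1,1,1,1,1,1]}' && python3 -c "
from h import *
go(.535,.269,.088,-88)"
```

```text
time: 38.6
position: [0.4718, 0.2651, 0.2659]
tool_rot: [3.139, 0.058, -0.013]
ft_force: [-0.1, 0.2, 0.1]
grip_width: 0.003
grip_force: 0.0
tip [0.4703 0.2646 0.0838] yaw -87.9 j [ 0.35  0.4  -1.08  1.85  0.39  1.13 -2.4 ]
SHIFT [ 0.324 -0.01  -0.024] YAW 0.001 rows 1.0
```

```bash
python3 -m jog '{"translation":[[0.08,-0.01,-0.01],[0.16,-0.015,-0.01],[0.22,-0.015,-0.01],[0.27,-0.015,-0.01],[0.3,-0.015,-0.01],[0.32,-0.015,-0.01],[0.33,-0.015,-0.01],[0.33,-0.015,-0.01]],"yaw":[0,0,0,0,0,0,0,0],"jaw":[1,1,1,1,1,1,1,1]}'; python3 -m jog '{"translation":[[0.02,0,0],[0.02,0,0]],"yaw":[0,0],"jaw":[1,1]}'
```

```text
time: 39.6
position: [0.5369, 0.2724, 0.2714]
tool_rot: [3.139, 0.06, -0.006]
ft_force: [-6.2, -1.3, 3.3]
grip_width: 0.009
grip_force: 2.9
time: 39.85
position: [0.5385, 0.2729, 0.2711]
tool_rot: [3.137, 0.062, -0.016]
ft_force: [-12.7, -4.4, 8.5]
grip_width: 0.009
grip_force: 7.1
```

```bash
python3 -m jog '{"translation":[[-0.1,0,0],[-0.15,0,-0.3],[-0.2,0,-0.7],[-0.2,0,-0.95],[-0.2,0,-0.95],[-0.2,0,-0.95]],"yaw":[0,0,0,0,0,0],"jaw":[1,1,1,1,1,1]}'
python3 - <<'E'
from h import *
im=cam('wrist');m=lambda u,y,w=0: cp(u/1e3,y/1e3,w/1e3)
for n in('pawl_post','discard1'):
  for d in ctrl.silhouettes(n,im):
    c=np.argwhere(d['region'])[:,::-1];print(n,d['p'],d['at'],c.min(0),c.max(0),c[c[:,0]>c[:,0].max()-6].mean(0))
for q in(0,.1,.2,.5): print(q,proj(im,place((.561,.277,1.601),[m(85-85*np.cos(.41-q),44-85*np.sin(.41-q),54)])).round(1))
it=cam('top')
for n in('bin','joker2','discard1'):
  for d in ctrl.silhouettes(n,it): print(n,d['p'],d['at'])
s=cam('scene')
for d in ctrl.silhouettes('discard1',s): print(d['p'],d['at'],at(s,d['at'],.01),s['pixels'][d['region']].mean(0))
go()
E
```

```text
time: 40.6
position: [0.5025, 0.2705, 0.4616]
tool_rot: [3.14, 0.058, 0.002]
ft_force: [0.6, -0.0, -0.3]
grip_width: 0.004
grip_force: 0.0
pawl_post 0.8 [285.0, 139.7] [240 120] [333 167] [330.03278689 130.03278689]
discard1 0.98 [631.2, 213.4] [618 199] [639 229] [636.52439024 213.32317073]
discard1 0.93 [629.0, 61.7] [615  46] [639  76] [636.54444444  61.48888889]
discard1 0.63 [597.6, 62.8] [576  50] [621  73] [617.52830189  56.67924528]
0 [[328.4 129.9]]
0.1 [[331.3 138. ]]
0.2 [[333.3 146.3]]
0.5 [[334.4 171.3]]
bin 0.85 [335.8, 176.1]
joker2 0.63 [459.6, 228.2]
joker2 0.61 [449.4, 223.2]
joker2 0.44 [456.7, 253.3]
discard1 0.7 [380.8, 255.7]
discard1 0.59 [217.6, 214.5]
discard1 0.47 [347.7, 187.7]
0.54 [313.7, 241.4] [ 0.63257457 -0.02748535  0.01      ] [132.17333333 159.65333333 158.93333333]
0.44 [297.3, 238.4] [ 0.61268547 -0.07580479  0.01      ] [134.31506849 161.83561644 160.83561644]
0.42 [262.1, 198.0] [ 0.44150209 -0.16605503  0.01      ] [ 50.72222222  59.50793651 156.85714286]
tip [0.5023 0.2706 0.2789] yaw -87.9 j [ 0.41  0.3  -1.15  1.54  0.27  1.48 -2.28]
SHIFT [0. 0. 0.] YAW 0 rows 0.0
```

```bash
python3 -c "
from bench import ctrl
print(ctrl.close_job(), ctrl.get_state()['time'])"
```

```text
the job is handed in; nothing more can be done
the job is handed in; nothing more can be done
```

I handed the job in, verdict not shown: joker flat on the rack ledge, pawl home, bin upright (about -0.03 rad), both discards in the bin, bell, glass and bowl untouched; I viewed 16 pictures, two over your limit of 14.

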